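Park the scrape tester's beam and bring out the panel

ROBOT

A 6-joint arm with a two-finger parallel gripper is mounted at the origin on a cart in front of the work surface, level with it; the furniture and walls round the work are solid. World frame = base frame: x ahead of the robot, y to its left, z up, the work surface at z = 0. Lengths are in m, angles in degrees, forces in N, time in s.
With the tool pointing down it reaches from about 0.3 to 0.75 m from the base axis. Payload 8.5 kg.
Tool frame: the origin (TCP) lies midway between the tips of the shut fingers; the grasp point (between the pads) lies 19 mm behind it; z points along the fingers, y is the direction in which the jaws open and shut (so a half turn about z gives the same grasp; the last joint's range is limited). The gripper opens to 85 mm and grips with 20 to 120 N. Pads are 22 mm wide; open, the fingers measure 114 mm over their backs; the gripper's body (76 mm by 85 mm) begins 54 mm behind the grasp point. The pads swing forward as they close: fully open they stand 13 mm farther back than shut.
Start: joints at [-87.221, 21.807, 74.336, -0, 83.858, -12.336], TCP at [0.143, -0.531, 0.231] pointing down, gripper open.
Joint ranges: [-178.18, 178.18], [-50.72, 133.34], [12.68, 142.11], [-81.47, 261.47], [9.98, 163.14], [-165.26, 165.26]. Speed limits (degrees/s): [136.94, 136.94, 180, 180, 180, 180].

INTERFACE

Orientations are given as a 3x3 rotation matrix whose columns are the frame's x, y, z axes.
In Python, from rig import env, eyes, close_job gives the robot as it stands.
- The arm moves only by the tool jog_arm, never from a script. Its argument "deltas" is one flat list of numbers, 7 for each row, row after row: the shift along the tool's x, y, z in units of 0.75 m (1.0 is 0.75 m), then the turn, a rotation vector about the tool's x, y, z in units of 180 degrees (1.0 is 180 degrees), then the gripper command: -1 is fully open, 1 is shut, values between are in proportion. In form: [dx, dy, dz, ax, ay, az, fingers, dx, dy, dz, ax, ay, az, fingers, ...]. A call has 1 to 12 rows; each row is the pose to reach, as a shift and turn from the pose commanded when the call began, along the tool's axes at that moment, turning the shorter way round; what a row does not reach only later rows make up. A row lasts 1/12 s, in which the tool goes at most 41.7 mm and 7.16 degrees, less where a joint would pass 70% of its speed; a pose out of reach is approached as far as the arm can. A call with a number of a shift or a turn outside -1 to 1 is refused whole. A call with a gripper value outside its range is refused whole. The fingers move at their own pace and stop on an object; "grip_force" is the grip in N (left out, the last holds). Time passes only in rows, so rows that repeat a pose let the fingers close. It gives the time, the measured TCP pose, the force and the opening at its end, in the units of the state.
- env.observe(): the state, without advancing time (a new reading comes with each control period).
- eyes.get_image(name): name is "side" or "top"; returns the picture (480x640x3 uint8, red, green, blue); there is no depth.
- eyes.camera_params(name): a dict with "intrinsics" (3x3 intrinsics, pixels), "k1" (the pictures are not rectified: a ray, as slopes to the right and down, at radius r is drawn at 1 + k1 r^2 times it, then the intrinsics apply), "R" (3x3) and "t" (3): a world point X has camera coordinates R X + t. Camera axes: x right, y down, z forward; pixel columns grow to the right and rows downward; lengths in m; the calibration is good to about 2 mm. A picture is of the moment at which its call begins. camera_params takes no time and is no camera call.
- close_job(): hands the job in, once; it reports no verdict.
The state is a dict: "time_s": time; "q": joint angles; "qvel": joint speeds; "joint_efforts": joint torques, N m; "position": TCP position; "tool_rot": TCP orientation; "ft_force": force on the tool from outside, world axes, zero at the start; "wrist_torque": the same for the moment, N m; "grip_width": finger opening in m.
Only numpy, scipy, OpenCV 4.12 (cv2) and the standard library are available. Lean on these libraries where they do the work, as an engineer would, in place of code of your own. Each camera call takes 0.05 s, during which the arm holds its last target.

TASK

The scrape test on the coated panel is finished. First push the tester's counterweighted beam up by its free end, past its balance point, so that it stays raised against its rubber stop, and do not let it drop back onto the coating on the way. Then, with the beam parked, push the sliding platform by its upright plate all the way out towards the operator's end, leaving the panel lying in its seat: push with the fingers only, do not pick anything up, and leave the things around the tester where they are.

Things in the scene. Friction and masses are not known exactly. Their poses are not given: they have to be found in the camera images.
- tester: Balanced-beam scrape tester, fixed: grey bed plate 360 x 150 mm (top 16 mm up) on four feet. Origin: centre of the bed's underside, on the worktop. x axis: along the tester from its front (operator's) end to the rear (pivot) end; y left, z up. Tallest fixed part: two upright pivot cheeks, 182 mm high, 48 mm apart over the outsides, at x = +97 to +133 mm.
- pivot (a point): Axis of the beam's hinge (along the tester's y), between the cheeks: 115 mm behind the tester's origin, 125 mm above the worktop. Axes parallel to the tester's. Behind it the beam's cranked tail carries a steel counterweight (44 mm across, 38 mm long), with the beam down centred 56 mm behind and 44 mm above the hinge axis; it goes down as the front end rises.
- beam (a joint): Beam hinge, rad. 0 = level, pointing to the tester's front, stylus on the panel; grows as the front end rises; 1.40 = against the rubber stop. Balance point near 0.86 rad: below it the beam falls back to 0 on its own, above it it tips to 1.40 and stays. At 0 about 1.2 N upward at the lift bar lifts it, less as it rises. Light friction and damping.
- lift_bar (a point): Middle of the lift bar at the beam's free (front) end: round cross bar 10 mm thick, 64 mm long along the tester's y, 210 mm from the hinge axis; beam down: 125 mm above the worktop, free below. Behind it the beam is 12 mm wide, 16 mm deep; 45 mm behind it the stylus in its holder (20 mm thick) hangs down to the panel and a load weight (34 mm across) sits on top, 50 mm above the beam's middle.
- platform (a joint): Slide of the platform, m. 0 = panel under the stylus (start); grows as the platform moves along the tester's -x (to the front, operator's end); 0.050 = fully out, at its stop. It stays where it is left; about 1 N moves it.
- push_plate (a point): Middle of the upper edge of the rear face of the platform's upright push plate: 70 mm wide along y, 4 mm thick, rising from the platform's top (34 mm above the worktop) to 66 mm. The face looks to the pivot (+x); pushing it towards the tester's -x brings the platform out. 32 mm of flat platform lie between it and the seat's rim. Moves with the platform.
- seat (a point): Centre of the panel's place in the seat, 2 mm above the seat floor: a square pocket 63 x 63 mm with a rim 3 mm high. Moves with the platform.
- panel_centre (a point): Centre of the coated test panel: white square plate 60 x 60 x 4 mm with scrape marks, lying loose in the seat. Its top is 38 mm above the worktop.
- vial: Glass sample vial with red cap, 19 x 58 mm, standing loose left of the tester. Origin: centre of its underside.
- hex_key: Black hex key, 32 x 84 x 9 mm, lying left of the tester. Origin: underside, middle.
- spanner: Steel spanner, 28 x 150 x 8 mm, lying left of the tester. Origin: underside, middle.
- petri_dish: Petri dish with a dried film, 92 mm across, 15 mm high, right of the tester. Origin: centre of its underside.
- tweezers: Steel tweezers, 11 x 140 x 10 mm, lying right of the tester. Origin: underside, middle.
- gasket_stack: Stack of copper gaskets, 49 mm across, 10 mm high, left of the tester. Origin: centre of its underside.
There are look-alikes about, which are no part of the job. What is shaped like the part that bears panel_centre but turquoise or yellow is not meant.

How it is judged (in metres and radians):
On the way, in this order (a step that is already met when the one before it is completed fails the run):
1. the beam is raised past its balance point and rests against its stop, the platform not yet moved (value of joint beam above 1.3 rad and value of joint platform below 0.004 m), for 0.2 s.
2. the platform is pushed fully out with the beam still raised (value of joint platform above 0.046 m and value of joint beam above 1.3 rad), for 0.2 s.
At the end, for the whole second after the job is handed in: The beam stays raised at its stop (joint above 1.3 rad, at rest), the platform is fully out (within 4 mm of its front stop), and the panel lies at rest in its seat (centre within 6 mm of the seat's centre) (all of step 2 and velocity of joint beam between -0.1 and 0.1 rad/s and distance between panel_centre and seat below 0.006 m and linear speed of panel below 0.02 m/s); the robot touches nothing.
It fails at once if the platform is moved more than 4 mm before the beam is raised past its balance point (the stylus would scratch the coating) (value of joint platform above 0.004 m and value of joint beam below 1 rad).
It fails at once if the beam drops back onto the coating (value of joint beam below 0.35 rad and velocity of joint beam below -2 rad/s).
It fails at once if the panel is lifted or knocked out of its seat (distance between panel_centre and seat above 0.012 m).
It fails at once if a thing beside the tester is displaced by more than 25 mm (distance of any of vial, gasket_stack, hex_key, spanner, petri_dish, tweezers from where it was at the start of the episode above 0.025 m).
It fails at once if the vial is tipped over (angle between vial's own z axis and vertical above 0.6 rad).
It also fails if it takes over 48 s, if anything falls off the work surface, if the arm or the gripper's body presses on something with over 40 N, if the wrist force passes 120 N, or if a joint passes its speed limit or range.

## Working session

There is one attempt and no reset: what is moved stays moved. The work goes in short steps, Python scripts to look and compute and a tool call to move; the robot and the scene stay as the last step left them, time stands still between calls to the robot, and variables do not carry over. Pictures are saved under pics/ and viewed, and the job is handed in when it is done.

Besides the shell and the picture viewer there is one more tool, called after "Request:" as name(argument=value, ...) on one line, values as JSON. jog_arm: Moves the arm, as the interface text tells. Its arguments: {"type":"object","properties":{"deltas":{"type":"array"},"grip_force":{"type":"number"}},"required":["deltas"]}

```bash
mkdir -p pics; ls; python3 - <<'E'
from rig import env, eyes
import cv2, numpy as np
np.set_printoptions(precision=4,suppress=True)
for n in("side","top"):
    im=eyes.get_image(n); cv2.imwrite(f"pics/{n}0.png",im[:,:,::-1])
    print(n,eyes.camera_params(n))
s=env.observe(); print(s)
E
```

```text
pics
side {'intrinsics': array([[540.1658,   0.    , 319.6194],
       [  0.    , 540.1658, 248.3015],
       [  0.    ,   0.    ,   1.    ]]), 'k1': 0.024005059454223123, 'R': array([[-0.9679, -0.2508, -0.014 ],
       [-0.1375,  0.5757, -0.806 ],
       [ 0.2102, -0.7782, -0.5917]]), 't': array([0.5433, 0.0985, 0.9642])}
top {'intrinsics': array([[621.6054,   0.    , 323.2471],
       [  0.    , 621.6054, 235.7028],
       [  0.    ,   0.    ,   1.    ]]), 'k1': 0.07255118273756789, 'R': array([[-0.0081, -0.9998,  0.0206],
       [-0.9898,  0.0051, -0.1423],
       [ 0.1421, -0.0215, -0.9896]]), 't': array([0.1188, 0.5558, 1.3043])}
{'time_s': 0.1, 'q': array([-87.2214,  21.8379,  74.3757,   0.0009,  83.8602, -12.3335]), 'qvel': array([ 0.0137, -0.0873, -0.1066,  0.0721,  0.0044,  0.0599]), 'joint_efforts': array([  0.0042, -44.9219, -23.1651,  -0.0001,   0.0037,  -0.    ]), 'position': array([ 0.1434, -0.5307,  0.2308]), 'tool_rot': array([[ 0.9654,  0.2607, -0.    ],
       [ 0.2607, -0.9654,  0.0013],
       [ 0.0003, -0.0013, -1.    ]]), 'ft_force': array([-0.2896, -0.0132, -0.6216]), 'wrist_torque': array([-0.0329,  0.046 ,  0.0113]), 'grip_width': 0.08519352011985269}
```

View pics/side0.png

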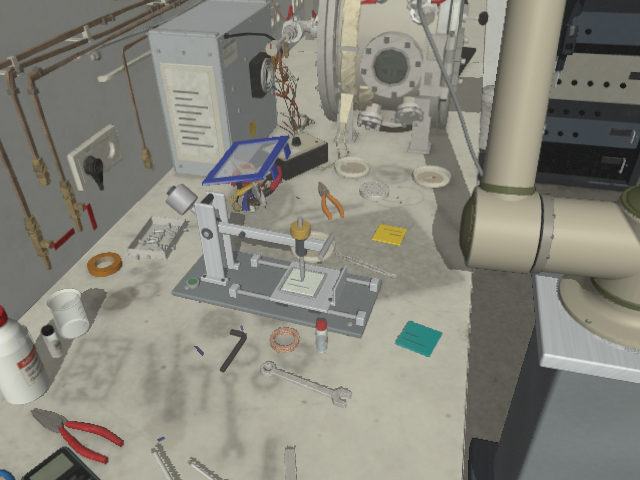

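View pics/top0.png

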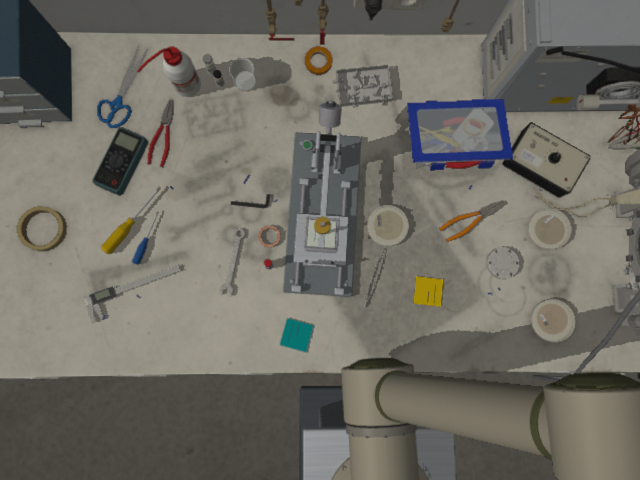

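The tester is at about (323,215) in the top view, with its front end towards the robot (+x is up in the picture). The pivot is near (327,145) and the weight at (322,226). The turquoise (297,334) and yellow (429,291) squares lie on the table and are the look-alikes. The white panel at about (322,240) sits in the tester's seat, so it is the one meant. Next, enlarged crops.

```bash
python3 - <<'E'
import cv2
a=cv2.imread("pics/top0.png")[90:310,230:430]; cv2.imwrite("pics/topc.png",cv2.resize(a,None,fx=2.7,fy=2.7,interpolation=cv2.INTER_CUBIC))
a=cv2.imread("pics/side0.png")[170:350,160:400]; cv2.imwrite("pics/sidec.png",cv2.resize(a,None,fx=3.3,fy=3.3,interpolation=cv2.INTER_CUBIC))
E
```

```text
(no output)
```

View pics/topc.png

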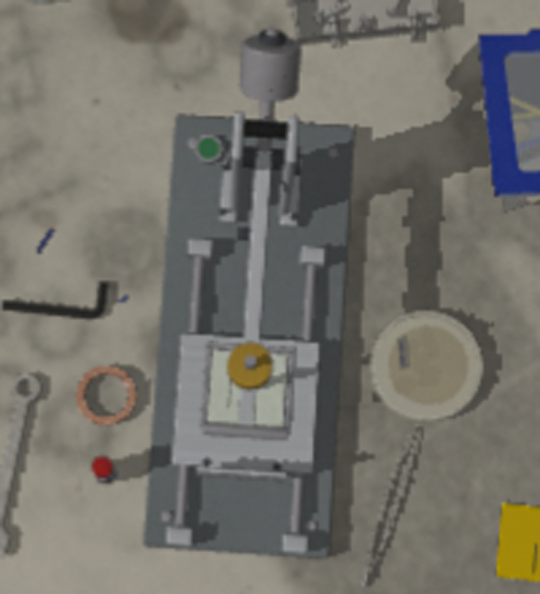

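View pics/sidec.png

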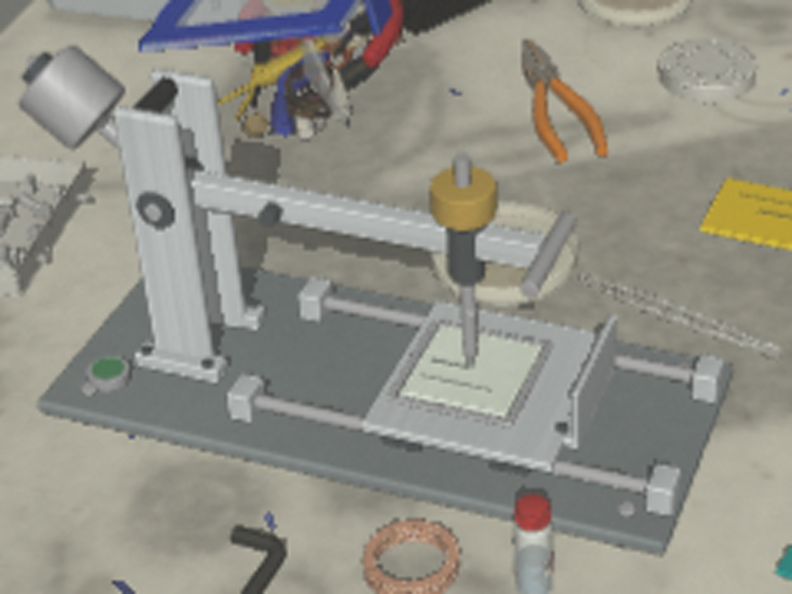

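The crops show the white panel in its seat under the stylus, with the upright plate in front of it (side crop around (595,380)). The lift bar is at side crop (548,253). Next I compute the tester frame from the bed corners.

```bash
cat > h.py <<'E'
import numpy as np, cv2
from rig import env, eyes
np.set_printoptions(precision=4,suppress=True)
P={n:eyes.camera_params(n) for n in("side","top")}
def proj(n,X):
    p=P[n]; c=np.atleast_2d(X)@p["R"].T+p["t"]; s=c[:,:2]/c[:,2:]; s=s*(1+p["k1"]*(s**2).sum(1,keepdims=True))
    K=p["intrinsics"]; return s*[K[0,0],K[1,1]]+K[:2,2]
def ray(n,uv):
    p=P[n]; d=cv2.undistortPoints(np.array([[uv]],float),p["intrinsics"],np.array([p["k1"],0,0,0,0]))[0,0]
    o=-p["R"].T@p["t"]; v=p["R"].T@np.array([d[0],d[1],1]); return o,v
def onz(n,uv,z):
    o,v=ray(n,uv); return o+v*(z-o[2])/v[2]
def W(T,pt):  # T=(x,y,yaw)
    c,s=np.cos(T[2]),np.sin(T[2]); p=np.atleast_2d(pt); return np.c_[T[0]+c*p[:,0]-s*p[:,1],T[1]+s*p[:,0]+c*p[:,1],p[:,2]]
E
python3 - <<'E'
from h import *
from scipy.optimize import least_squares
t=lambda u,v:(u/2.7+230-.3,v/2.7+90-.3); s=lambda u,v:(u/3.3+160-.35,v/3.3+170-.35)
tp=[t(177,115),t(356,127),t(330,555),t(145,547)]; tm=[[.18,.075,.016],[.18,-.075,.016],[-.18,-.075,.016],[-.18,.075,.016]]
for p in tp: print(onz("top",p,.016))
sp=[s(40,404),s(662,546),s(732,370)]; sm=[tm[0],tm[3],tm[2]]
for p in sp: print('s',onz("side",p,.016))
f=lambda T:np.r_[(proj("top",W(T,tm))-tp).ravel(),(proj("side",W(T,sm))-sp).ravel()]
r=least_squares(f,[.5,0,0],loss="soft_l1"); T=r.x; print(T,np.degrees(T[2])); print(f(T).reshape(-1,2))
for nm,pt in dict(lift=[-.095,0,.125],liftL=[-.095,.032,.125],liftR=[-.095,-.032,.125],weight=[-.05,0,.19]).items():
    w=W(T,pt); a=proj("top",w)[0];b=proj("side",w)[0]; print(nm,w[0],"topcrop",(a-[230,90]+.3)*2.7,"sidecrop",(b-[160,170]+.35)*3.3)
# plate top edge ends
for p in (t(197,462),t(292,471)): print("plate",onz("top",p,.066))
for p in (s(617,318),s(578,445)): print("plateS",onz("side",p,.066))
np.save("T.npy",T)
E
```

```text
[0.7945 0.1755 0.016 ]
[0.7839 0.0267 0.016 ]
[0.4291 0.0535 0.016 ]
[0.4365 0.2018 0.016 ]
s [0.7921 0.1785 0.016 ]
s [0.4392 0.204  0.016 ]
s [0.4274 0.0606 0.016 ]
[ 0.6113  0.1151 -0.0753] -4.312066582348887
[[-0.3731 -0.848 ]
 [-0.0337 -0.534 ]
 [-0.1443  1.3364]
 [-0.7397 -0.4341]
 [-1.6482 -1.1012]
 [ 1.1217 -0.0346]
 [ 1.2545 -2.1819]]
lift [0.5166 0.1223 0.125 ] topcrop [245.798  430.7953] sidecrop [549.3551 253.8869]
liftL [0.519  0.1542 0.125 ] topcrop [202.9686 427.8287] sidecrop [529.0049 290.2962]
liftR [0.5142 0.0903 0.125 ] topcrop [288.6024 433.7638] sidecrop [568.6392 219.3857]
weight [0.5615 0.1189 0.19  ] topcrop [251.5962 357.0808] sidecrop [461.6151 130.7529]
plate [0.4995 0.1594 0.066 ]
plate [0.492  0.0855 0.066 ]
plateS [0.4871 0.092  0.066 ]
plateS [0.4844 0.1951 0.066 ]
```

Both views agree on the tester pose: (0.611, 0.115), yaw -4.3°. The predicted lift bar lands on the bar in both crops, within about 1 px. The plan is to hold the shut fingers tilted 45° forward and down, slide them under the bar from the front, and raise along the arc.

```bash
cat >> h.py <<'E'
from scipy.spatial.transform import Rotation as Ro
T=np.load("T.npy")
def Rt(tilt,T=T): # tilt deg from straight down toward tester +x
    a=np.radians(tilt); z=np.array([np.sin(a),0,-np.cos(a)]); y=np.array([0,-1.,0]); x=np.cross(y,z)
    return Ro.from_euler('z',T[2]).as_matrix()@np.c_[x,y,z]
def delta(pt,tilt,R0=None,p0=None,world=False):
    s=env.observe(); R0=s["tool_rot"] if R0 is None else R0; p0=s["position"] if p0 is None else p0
    w=np.array(pt) if world else W(T,pt)[0]
    return w, np.r_[R0.T@(w-p0)/.75, Ro.from_matrix(R0.T@Rt(tilt)).as_rotvec()/np.pi]
E
python3 - <<'E'
from h import *
for pt,t in (([-.22,0,.25],0),([-.22,0,.25],45),([-.2,0,.15],45)): print(delta(pt,t))
E
```

```text
(array([0.3919, 0.1317, 0.25  ]), array([ 0.5502, -0.7663, -0.0245, -0.0004, -0.    ,  0.1079]))
(array([0.3919, 0.1317, 0.25  ]), array([ 0.5502, -0.7663, -0.0245, -0.0428,  0.2475,  0.1021]))
(array([0.4119, 0.1302, 0.15  ]), array([ 0.5753, -0.7572,  0.1088, -0.0428,  0.2475,  0.1021]))
```

Request:
jog_arm(deltas=[0.28, -0.38, -0.06, 0, 0, 0.05, 1, 0.28, -0.38, -0.06, 0, 0, 0.05, 1, 0.28, -0.38, -0.06, 0, 0, 0.05, 1, 0.28, -0.38, -0.06, 0, 0, 0.05, 1, 0.28, -0.38, -0.06, 0, 0, 0.05, 1, 0.28, -0.38, -0.06, 0, 0, 0.05, 1, 0.28, -0.38, -0.06, 0, 0, 0.05, 1, 0.28, -0.38, -0.06, 0, 0, 0.05, 1, 0.28, -0.38, -0.06, 0, 0, 0.05, 1, 0.28, -0.38, -0.06, 0, 0, 0.05, 1, 0.28, -0.38, -0.06, 0, 0, 0.05, 1, 0.28, -0.38, -0.06, 0, 0, 0.05, 1], grip_force=60)

```text
time_s: 1.1
position: [0.2717, -0.2014, 0.2762]
tool_rot: [[0.994, 0.107, -0.0], [0.107, -0.994, 0.0], [-0.0, -0.0, -1.0]]
ft_force: [0.1, -0.5, 0.1]
grip_width: 0.0002
```

```bash
python3 - <<'E'
from h import *
s=env.observe(); print(s["q"],s["position"],s["grip_width"])
for pt,t in (([-.22,0,.25],0),([-.22,0,.25],45),([-.22,0,.15],45)): print(delta(pt,t))
E
```

```text
[-56.8628  -2.4849  97.4574  -0.0139  85.037   27.0129] [ 0.2717 -0.2014  0.2762] 0.00017051541938258496
(array([0.3919, 0.1317, 0.25  ]), array([ 0.2067, -0.4245,  0.0349, -0.    ,  0.0001,  0.058 ]))
(array([0.3919, 0.1317, 0.25  ]), array([ 0.2067, -0.4245,  0.0349, -0.0228,  0.2494,  0.055 ]))
(array([0.3919, 0.1317, 0.15  ]), array([ 0.2068, -0.4245,  0.1682, -0.0228,  0.2494,  0.055 ]))
```

Request:
jog_arm(deltas=[0.2, -0.42, 0.02, 0, 0, 0.058, 1, 0.2, -0.42, 0.02, 0, 0, 0.058, 1, 0.2, -0.42, 0.02, 0, 0, 0.058, 1, 0.2, -0.42, 0.02, 0, 0, 0.058, 1, 0.2, -0.42, 0.02, 0, 0, 0.058, 1, 0.2, -0.42, 0.02, 0, 0, 0.058, 1, 0.2, -0.42, 0.02, 0, 0, 0.058, 1, 0.2, -0.42, 0.02, 0, 0, 0.058, 1, 0.2, -0.42, 0.02, 0, 0, 0.058, 1, 0.2, -0.42, 0.02, 0, 0, 0.058, 1, 0.2, -0.42, 0.02, 0, 0, 0.058, 1, 0.2, -0.42, 0.02, 0, 0, 0.058, 1])

```text
time_s: 2.1
position: [0.3877, 0.127, 0.2609]
tool_rot: [[0.997, -0.077, -0.001], [-0.077, -0.997, -0.0], [-0.001, 0.001, -1.0]]
ft_force: [-0.5, -0.1, 0.8]
grip_width: -0.0
```

```bash
python3 - <<'E'
from h import *
s=env.observe(); print(s["q"],s["position"],s["grip_width"])
for pt,t in (([-.2,0,.22],45),([-.18,0,.12],45)): print(delta(pt,t))
E
```

```text
[ 1.4167  5.9608 91.1978 -0.0227 82.9118 95.8152] [0.3877 0.127  0.2609] -2.5832390110257807e-05
(array([0.4119, 0.1302, 0.22  ]), array([ 0.0319, -0.0067,  0.0545,  0.0003,  0.2504, -0.0004]))
(array([0.4318, 0.1286, 0.12  ]), array([ 0.0588, -0.0068,  0.1878,  0.0003,  0.2504, -0.0004]))
```

Now I tilt 45° and move to a point in front of the bar.

Request:
jog_arm(deltas=[0.032, -0.007, 0.03, 0, 0.25, 0, 1, 0.032, -0.007, 0.03, 0, 0.25, 0, 1, 0.032, -0.007, 0.03, 0, 0.25, 0, 1, 0.032, -0.007, 0.03, 0, 0.25, 0, 1, 0.032, -0.007, 0.03, 0, 0.25, 0, 1, 0.032, -0.007, 0.03, 0, 0.25, 0, 1, 0.032, -0.007, 0.03, 0, 0.25, 0, 1, 0.032, -0.007, 0.05, 0, 0.25, 0, 1, 0.032, -0.007, 0.07, 0, 0.25, 0, 1, 0.032, -0.007, 0.09, 0, 0.25, 0, 1, 0.032, -0.007, 0.09, 0, 0.25, 0, 1, 0.032, -0.007, 0.09, 0, 0.25, 0, 1])

```text
time_s: 3.1
position: [0.4118, 0.1301, 0.1937]
tool_rot: [[0.706, -0.078, 0.704], [-0.054, -0.997, -0.056], [0.706, 0.001, -0.708]]
ft_force: [0.5, -0.8, 0.6]
grip_width: 0.0004
```

```bash
python3 - <<'E'
from h import *
s=env.observe(); print(s["q"],s["position"],s["ft_force"])
for n in("side","top"):
    im=eyes.get_image(n)[:,:,::-1]; a=im[150:350,160:480] if n=="side" else im[90:390,180:500]
    cv2.imwrite(f"pics/{n}1.png",cv2.resize(a,None,fx=2.0 if n=="top" else 2.5,fy=2.0 if n=="top" else 2.5,interpolation=cv2.INTER_CUBIC))
for pt,t in (([-.17,0,.088],45),([-.092,0,.088],45)): print(delta(pt,t))
E
```

```text
[  6.5022   2.5308 123.7701 -40.1598  12.1051 137.2966] [0.4118 0.1301 0.1937] [ 0.5004 -0.753   0.6116]
(array([0.4418, 0.1279, 0.088 ]), array([-0.0729,  0.0007,  0.1285,  0.0005, -0.0004, -0.0004]))
(array([0.5196, 0.122 , 0.088 ]), array([ 0.0005,  0.0005,  0.2021,  0.0005, -0.0004, -0.0004]))
```

View pics/side1.png

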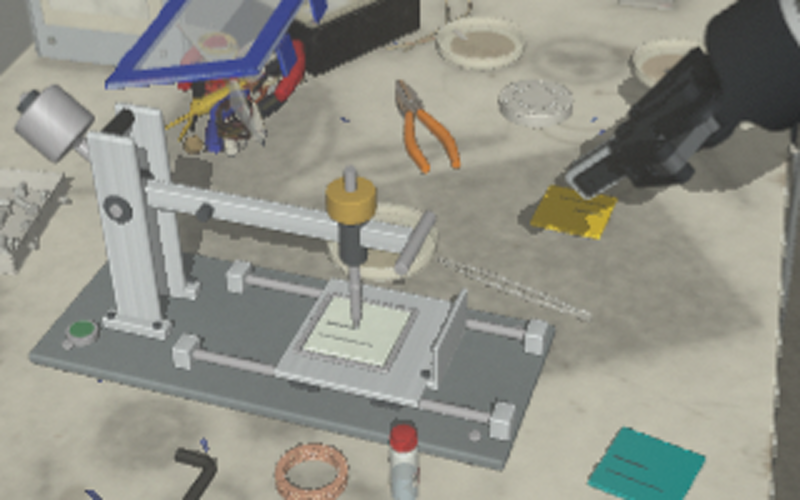

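View pics/top1.png

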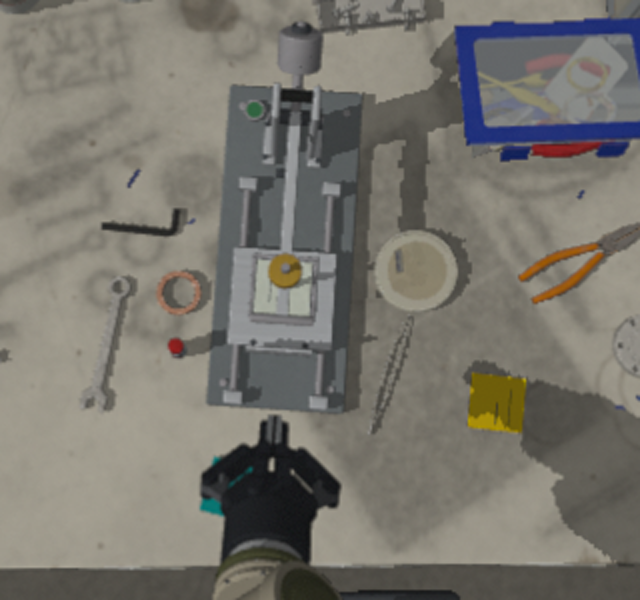

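The gripper is in front of the tester, fingers shut, with nothing touched. q5 is 12°, close to its 10° limit, so I use a 35° tilt instead.

```bash
python3 - <<'E'
from h import *
for pt,t in (([-.18,0,.14],35),([-.16,0,.084],35),([-.0955,0,.084],35)): print(delta(pt,t))
E
```

```text
(array([0.4318, 0.1286, 0.14  ]), array([-0.0332,  0.0007,  0.0701,  0.0004, -0.056 , -0.0005]))
(array([0.4518, 0.1271, 0.084 ]), array([-0.0673,  0.0007,  0.1417,  0.0004, -0.056 , -0.0005]))
(array([0.5161, 0.1223, 0.084 ]), array([-0.0065,  0.0005,  0.2026,  0.0004, -0.056 , -0.0005]))
```

Request:
jog_arm(deltas=[-0.01, 0, 0.02, 0, -0.03, 0, 1, -0.02, 0, 0.04, 0, -0.056, 0, 1, -0.033, 0, 0.07, 0, -0.056, 0, 1, -0.045, 0, 0.095, 0, -0.056, 0, 1, -0.056, 0, 0.118, 0, -0.056, 0, 1, -0.067, 0, 0.142, 0, -0.056, 0, 1, -0.067, 0, 0.142, 0, -0.056, 0, 1, -0.067, 0, 0.142, 0, -0.056, 0, 1])

```text
time_s: 3.87
position: [0.4549, 0.1356, 0.0954]
tool_rot: [[0.825, -0.083, 0.559], [-0.062, -0.997, -0.056], [0.562, 0.011, -0.827]]
ft_force: [-1.0, 0.2, 0.2]
grip_width: -0.0002
```

```bash
python3 - <<'E'
from h import *
s=env.observe(); print(s["q"],s["position"],s["ft_force"])
for n in("side",):
    im=eyes.get_image(n)[:,:,::-1]; a=im[150:350,160:480]
    cv2.imwrite(f"pics/{n}2.png",cv2.resize(a,None,fx=2.5,fy=2.5,interpolation=cv2.INTER_CUBIC))
print(delta([-.0955,0,.084],35))
E
```

```text
[  5.836   18.4323 120.166  -39.9115  10.0741 137.8997] [0.4549 0.1356 0.0954] [-1.0338  0.1808  0.2133]
(array([0.5161, 0.1223, 0.084 ]), array([0.06  , 0.0106, 0.0598, 0.0043, 0.0044, 0.    ]))
```

View pics/side2.png

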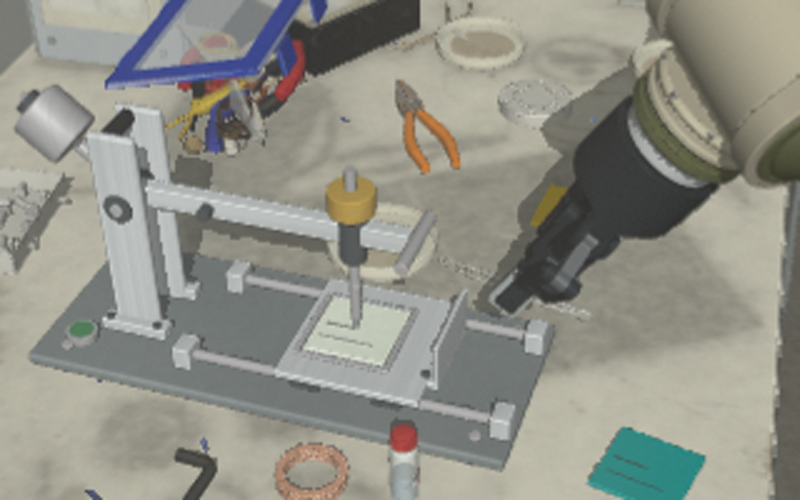

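The arm has reached its q5 limit (10.07°) and sits 14 mm short of the target. In the picture the fingertip at (505,300) is in front of the plate and touches nothing. I back up to 25° tilt, which gives the wrist margin.

```bash
python3 - <<'E'
from h import *
R0=Rt(35); p0=W(T,[-.16,0,.084])[0]  # commanded pose approx
for pt,t in (([-.165,0,.11],25),([-.165,0,.088],25)): print(delta(pt,t), delta(pt,t,R0,p0))
E
```

```text
(array([0.4468, 0.1275, 0.11  ]), array([ 0.0028,  0.0117, -0.0209,  0.0043, -0.0511, -0.0004])) (array([0.4468, 0.1275, 0.11  ]), array([ 0.0144,  0.    , -0.0322,  0.    , -0.0556,  0.    ]))
(array([0.4468, 0.1275, 0.088 ]), array([-0.0137,  0.0114,  0.0033,  0.0043, -0.0511, -0.0004])) (array([0.4468, 0.1275, 0.088 ]), array([-0.0024,  0.    , -0.0082,  0.    , -0.0556,  0.    ]))
```

Request:
jog_arm(deltas=[0.014, 0, -0.032, 0, -0.056, 0, 1, 0.014, 0, -0.032, 0, -0.056, 0, 1, 0.014, 0, -0.032, 0, -0.056, 0, 1, 0.014, 0, -0.032, 0, -0.056, 0, 1, 0.014, 0, -0.032, 0, -0.056, 0, 1])

```text
time_s: 4.33
position: [0.4502, 0.1359, 0.122]
tool_rot: [[0.908, -0.084, 0.41], [-0.072, -0.996, -0.045], [0.412, 0.011, -0.911]]
ft_force: [-0.5, -0.4, -0.1]
grip_width: -0.0001
```

```bash
python3 - <<'E'
from h import *
s=env.observe(); print(s["q"],s["position"],s["tool_rot"])
for pt,t in (([-.165,0,.11],25),([-.165,0,.09],25),([-.112,0,.088],25)): print(delta(pt,t))
E
```

```text
[  4.8904  14.7812 112.0838  -9.3038  29.4964 106.7365] [0.4502 0.1359 0.122 ] [[ 0.9081 -0.0843  0.4102]
 [-0.0723 -0.9964 -0.0448]
 [ 0.4125  0.011  -0.9109]]
(array([0.4468, 0.1275, 0.11  ]), array([-0.0099,  0.0113,  0.0132,  0.0044,  0.0036, -0.0012]))
(array([0.4468, 0.1275, 0.09  ]), array([-0.0209,  0.011 ,  0.0375,  0.0044,  0.0036, -0.0012]))
(array([0.4996, 0.1235, 0.088 ]), array([ 0.0423,  0.0103,  0.0691,  0.0044,  0.0036, -0.0012]))
```

Now q5 is 29°, which is comfortable. I go in low under the bar.

Request:
jog_arm(deltas=[-0.005, 0.006, 0.009, 0.002, 0.002, 0, 1, -0.01, 0.011, 0.018, 0.004, 0.003, 0, 1, -0.021, 0.011, 0.037, 0.004, 0.003, 0, 1, -0.021, 0.011, 0.037, 0.004, 0.003, 0, 1, 0, 0.011, 0.048, 0.004, 0.003, 0, 1, 0.021, 0.011, 0.058, 0.004, 0.003, 0, 1, 0.042, 0.01, 0.069, 0.004, 0.003, 0, 1, 0.042, 0.01, 0.069, 0.004, 0.003, 0, 1, 0.042, 0.01, 0.069, 0.004, 0.003, 0, 1])

```text
time_s: 5.08
position: [0.4984, 0.1242, 0.0862]
tool_rot: [[0.906, -0.078, 0.415], [-0.071, -0.997, -0.033], [0.416, 0.0, -0.909]]
ft_force: [-0.1, -0.5, -0.7]
grip_width: -0.0001
```

```bash
python3 - <<'E'
from h import *
s=env.observe(); print(s["q"],s["position"],s["ft_force"])
for n in("side",):
    im=eyes.get_image(n)[:,:,::-1]; a=im[180:340,240:440]
    cv2.imwrite(f"pics/{n}3.png",cv2.resize(a,None,fx=3.5,fy=3.5,interpolation=cv2.INTER_CUBIC))
def arc(th,off=(-.005,-.027)): return [.115-.21*np.cos(th)+off[0],0,.125+.21*np.sin(th)+off[1]]
print(delta([-.103,0,.092],25)[1])
for th in np.arange(0,1.31,.1): print(round(th,2),arc(th),delta(arc(th),25)[1])
E
```

```text
[  2.202   21.8386 109.2863  -6.7493  24.5733 102.2228] [0.4984 0.1242 0.0862] [-0.0792 -0.4508 -0.6568]
[ 0.0166  0.0008 -0.001   0.0005  0.0025 -0.0008]
0.0 [np.float64(-0.09999999999999999), 0, np.float64(0.098)] [ 0.0236  0.0007 -0.0066  0.0005  0.0025 -0.0008]
0.1 [np.float64(-0.09895087470838541), 0, np.float64(0.11896501749583391)] [ 0.0365  0.0007 -0.0315  0.0005  0.0025 -0.0008]
0.2 [np.float64(-0.09581398134666073), 0, np.float64(0.13972055946696285)] [ 0.0518  0.0007 -0.0549  0.0005  0.0025 -0.0008]
0.3 [np.float64(-0.09062066271637724), 0, np.float64(0.1600592433988813)] [ 0.0694  0.0007 -0.0767  0.0005  0.0025 -0.0008]
0.4 [np.float64(-0.08342280874060586), 0, np.float64(0.17977785188481663)] [ 0.089   0.0007 -0.0966  0.0005  0.0025 -0.0008]
0.5 [np.float64(-0.07429233799697828), 0, np.float64(0.19867936310688264)] [ 0.1106  0.0007 -0.1145  0.0005  0.0025 -0.0008]
0.6 [np.float64(-0.0633204791310324), 0, np.float64(0.21657491941295745)] [ 0.1338  0.0007 -0.1301  0.0005  0.0025 -0.0008]
0.7 [np.float64(-0.05061685932974256), 0, np.float64(0.2332857143199151)] [ 0.1584  0.0006 -0.1433  0.0005  0.0025 -0.0008]
0.8 [np.float64(-0.03630840896290472), 0, np.float64(0.2486447790888998)] [ 0.1843  0.0006 -0.154   0.0005  0.0025 -0.0008]
0.9 [np.float64(-0.02053809333683952), 0, np.float64(0.2624986510217715)] [ 0.2111  0.0005 -0.1621  0.0005  0.0025 -0.0008]
1.0 [np.float64(-0.003463484232309337), 0, np.float64(0.2747089068096582)] [ 0.2386  0.0005 -0.1675  0.0005  0.0025 -0.0008]
1.1 [np.float64(0.014744814500628773), 0, np.float64(0.2851535456129014)] [ 0.2665  0.0004 -0.17    0.0005  0.0025 -0.0008]
1.2 [np.float64(0.033904871559898596), 0, np.float64(0.2937282080531175)] [ 0.2944  0.0003 -0.1698  0.0005  0.0025 -0.0008]
1.3 [np.float64(0.053825245988836666), 0, np.float64(0.3003472189376105)] [ 0.3223  0.0003 -0.1668  0.0005  0.0025 -0.0008]
```

View pics/side3.png

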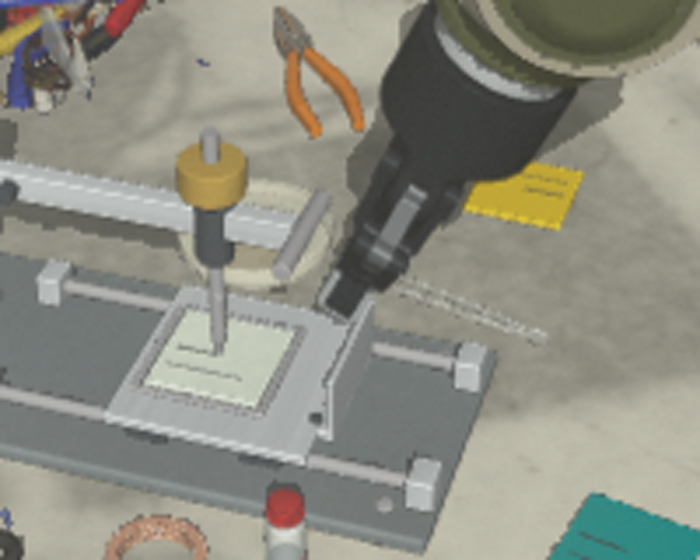

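The finger is in front of and below the bar: tip at (345,300), bar at (300,235). I move to just under it and then rise gently.

```bash
python3 - <<'E'
from h import *
for p in ([-.1,0,.09],[-.098,0,.096],[-.098,0,.106],[-.097,0,.116]): print(delta(p,25)[1])
E
```

```text
[ 0.0192  0.0007  0.0031  0.0005  0.0025 -0.0008]
[ 0.0249  0.0007 -0.0031  0.0005  0.0025 -0.0008]
[ 0.0305  0.0007 -0.0152  0.0005  0.0025 -0.0008]
[ 0.0372  0.0007 -0.0268  0.0005  0.0025 -0.0008]
```

Request:
jog_arm(deltas=[0.01, 0, 0.002, 0, 0.002, 0, 1, 0.019, 0, 0.003, 0, 0.002, 0, 1, 0.022, 0, 0, 0, 0.002, 0, 1, 0.025, 0, -0.003, 0, 0.002, 0, 1, 0.0275, 0, -0.009, 0, 0.002, 0, 1, 0.03, 0, -0.015, 0, 0.002, 0, 1, 0.03, 0, -0.015, 0, 0.002, 0, 1])

```text
time_s: 5.72
position: [0.5143, 0.1231, 0.1068]
tool_rot: [[0.904, -0.078, 0.421], [-0.071, -0.997, -0.033], [0.422, -0.0, -0.906]]
ft_force: [-3.0, -0.6, -0.1]
grip_width: 0.0002
```

```bash
python3 - <<'E'
from h import *
s=env.observe(); print(s["q"],s["position"],s["ft_force"])
for n in("side",):
    im=eyes.get_image(n)[:,:,::-1]; a=im[180:340,200:440]
    cv2.imwrite(f"pics/{n}4.png",cv2.resize(a,None,fx=3.3,fy=3.3,interpolation=cv2.INTER_CUBIC))
E
```

```text
[  1.9678  20.7524 105.9288  -5.6506  28.5865 100.8086] [0.5143 0.1231 0.1068] [-2.9985 -0.6441 -0.0981]
```

View pics/side4.png

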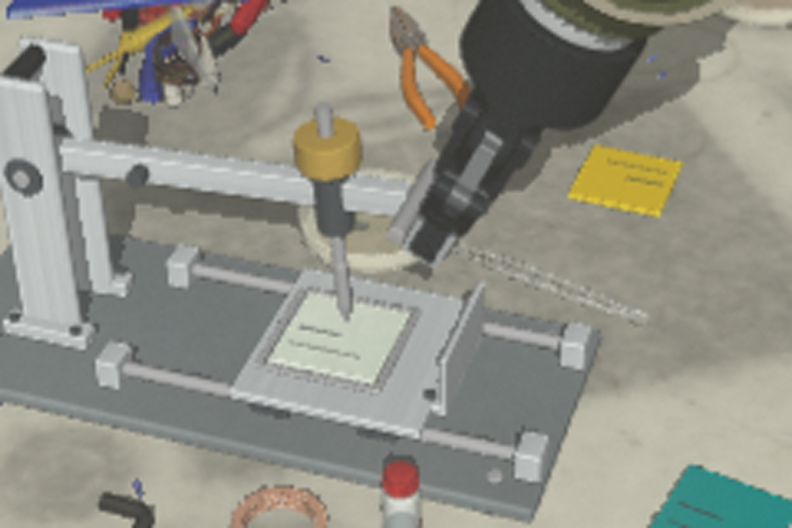

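The finger is under the bar and in contact (3 N, about 20 mm behind the tip), and the stylus tip has just left the panel. Now I follow the arc and tilt the fingers further under the bar as it rises.

```bash
cat >> h.py <<'E'
def arcp(th,tilt,dn=.0155,dd=.020):
    a=np.radians(tilt); n=np.array([np.cos(a),0,np.sin(a)]); d=np.array([np.sin(a),0,-np.cos(a)])
    return np.array([.115-.21*np.cos(th),0,.125+.21*np.sin(th)])-n*dn+d*dd
E
python3 - <<'E'
from h import *
s=env.observe()
loc=np.array(s["position"])-W(T,[0,0,0])[0]; c,sn=np.cos(T[2]),np.sin(T[2]); print("local",c*loc[0]+sn*loc[1],-sn*loc[0]+c*loc[1],loc[2], arcp(0,25),arcp(.05,25))
for i,th in enumerate(np.linspace(.06,.5,12)):
    tilt=25+min(15,15*th/.5); print(round(th,2),tilt,delta(arcp(th,tilt),tilt)[1].round(3))
E
```

```text
local -0.09738545252943177 0.000659786694927434 0.10639715185079648 [-0.1006  0.      0.1003] [-0.1003  0.      0.1108]
0.06 26.8 [ 0.001  0.001 -0.009  0.     0.01  -0.001]
0.1 28.0 [ 0.007  0.001 -0.018  0.     0.017 -0.001]
0.14 29.2 [ 0.014  0.001 -0.027  0.     0.023 -0.001]
0.18 30.4 [ 0.021  0.001 -0.036  0.     0.03  -0.001]
0.22 31.6 [ 0.028  0.001 -0.045  0.     0.037 -0.001]
0.26 32.8 [ 0.035  0.001 -0.053  0.     0.043 -0.001]
0.3 34.0 [ 0.043  0.001 -0.061  0.     0.05  -0.001]
0.34 35.2 [ 0.052  0.001 -0.069  0.     0.057 -0.001]
0.38 36.4 [ 0.06   0.001 -0.077  0.     0.063 -0.001]
0.42 37.6 [ 0.069  0.001 -0.084  0.     0.07  -0.001]
0.46 38.8 [ 0.079  0.001 -0.091  0.     0.077 -0.001]
0.5 40 [ 0.088  0.001 -0.097  0.     0.083 -0.001]
```

Request:
jog_arm(deltas=[0.004, 0, -0.008, 0, 0.01, 0, 1, 0.01, 0, -0.017, 0, 0.017, 0, 1, 0.017, 0, -0.026, 0, 0.023, 0, 1, 0.024, 0, -0.035, 0, 0.03, 0, 1, 0.031, 0, -0.044, 0, 0.037, 0, 1, 0.038, 0, -0.052, 0, 0.043, 0, 1])

```text
time_s: 6.27
position: [0.5237, 0.1223, 0.1542]
tool_rot: [[0.838, -0.078, 0.54], [-0.066, -0.997, -0.042], [0.542, -0.0, -0.841]]
ft_force: [-3.6, -0.1, 0.2]
grip_width: 0.0001
```

```bash
cat > look.py <<'E'
from h import *
import sys
s=env.observe(); print(s["time_s"],s["q"],s["position"],s["ft_force"])
loc=np.array(s["position"])-W(T,[0,0,0])[0]; c,sn=np.cos(T[2]),np.sin(T[2]); print("local",c*loc[0]+sn*loc[1],-sn*loc[0]+c*loc[1],loc[2])
im=eyes.get_image("side")[:,:,::-1]; a=im[130:340,160:440]
cv2.imwrite(sys.argv[1],cv2.resize(a,None,fx=2.8,fy=2.8,interpolation=cv2.INTER_CUBIC))
E
python3 look.py pics/side5.png; python3 - <<'E'
from h import *
for i,th in enumerate(np.linspace(.28,.8,14)):
    tilt=25+min(15,15*th/.5); print(round(th,2),tilt,delta(arcp(th,tilt)+[.003,0,0],tilt)[1].round(3))
E
```

```text
6.2667 [  2.3138  16.1377 106.3736  -8.6346  25.1348 103.5442] [0.5237 0.1223 0.1542] [-3.5732 -0.0827  0.1785]
local -0.08790855070834115 0.0006015838143668528 0.15415449331873574
0.28 33.4 [ 0.003  0.001 -0.002  0.     0.002 -0.001]
0.32 34.6 [ 0.012  0.001 -0.008  0.     0.009 -0.001]
0.36 35.8 [ 0.022  0.001 -0.015  0.     0.016 -0.001]
0.4 37.0 [ 0.031  0.001 -0.021  0.     0.022 -0.001]
0.44 38.2 [ 0.041  0.001 -0.027  0.     0.029 -0.001]
0.48 39.4 [ 0.052  0.001 -0.032  0.     0.036 -0.001]
0.52 40 [ 0.062  0.001 -0.037  0.     0.039 -0.001]
0.56 40 [ 0.072  0.001 -0.042  0.     0.039 -0.001]
0.6 40 [ 0.082  0.001 -0.046  0.     0.039 -0.001]
0.64 40 [ 0.093  0.001 -0.051  0.     0.039 -0.001]
0.68 40 [ 0.103  0.001 -0.054  0.     0.039 -0.001]
0.72 40 [ 0.114  0.001 -0.057  0.     0.039 -0.001]
0.76 40 [ 0.125  0.001 -0.06   0.     0.039 -0.001]
0.8 40 [ 0.136  0.001 -0.063  0.     0.039 -0.001]
```

View pics/side5.png

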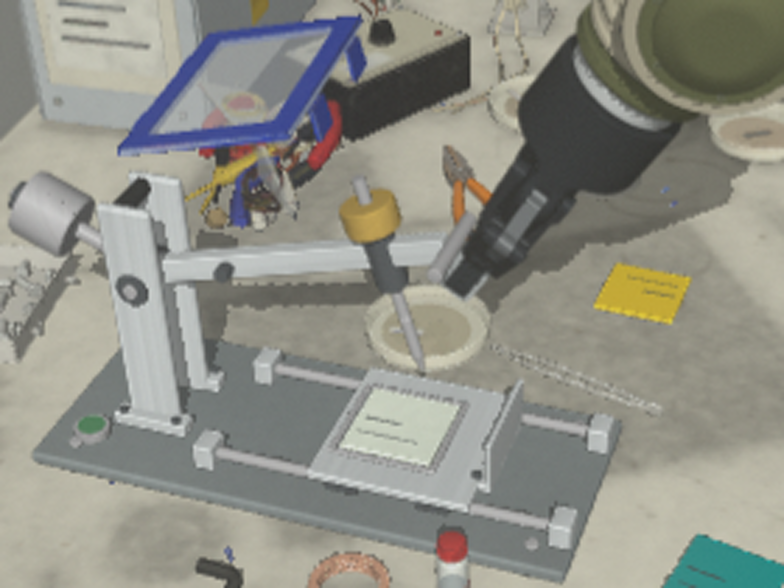

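The beam is up by about 0.25 rad and rests on the fingers near the bar at (450,255). I keep following the arc.

Request:
jog_arm(deltas=[0.006, 0, -0.005, 0, 0.006, 0, 1, 0.014, 0, -0.01, 0, 0.011, 0, 1, 0.023, 0, -0.016, 0, 0.017, 0, 1, 0.031, 0, -0.021, 0, 0.022, 0, 1, 0.041, 0, -0.027, 0, 0.029, 0, 1, 0.052, 0, -0.032, 0, 0.036, 0, 1, 0.062, 0, -0.037, 0, 0.039, 0, 1, 0.072, 0, -0.042, 0, 0.039, 0, 1, 0.082, 0, -0.046, 0, 0.039, 0, 1, 0.093, 0, -0.051, 0, 0.039, 0, 1, 0.103, 0, -0.054, 0, 0.039, 0, 1])

```text
time_s: 7.23
position: [0.5677, 0.1189, 0.2303]
tool_rot: [[0.766, -0.078, 0.638], [-0.06, -0.997, -0.049], [0.64, -0.0, -0.768]]
ft_force: [-0.6, -0.4, 1.0]
grip_width: -0.0003
```

```bash
python3 look.py pics/side6.png; python3 - <<'E'
from h import *
for i,th in enumerate(np.arange(.64,1.25,.04)):
    tilt=40; print(round(th,2),tilt,delta(arcp(th,tilt)+[.003,0,0],tilt)[1].round(3),delta(arcp(th,30)+[.003,0,0],30)[1].round(3))
E
```

```text
7.2333 [  1.9979  12.9078  98.7959  -8.5117  28.9613 102.4551] [0.5677 0.1189 0.2303] [-0.6003 -0.3641  0.9769]
local -0.04373746238930418 0.0005105486993214163 0.23031287303726694
0.64 40 [-0.013  0.001  0.001  0.     0.    -0.001] [-0.017  0.001 -0.003  0.    -0.055 -0.001]
0.68 40 [-0.002  0.001 -0.002  0.     0.    -0.001] [-0.006  0.001 -0.006  0.    -0.055 -0.001]
0.72 40 [ 0.009  0.001 -0.004  0.     0.    -0.001] [ 0.005  0.001 -0.008  0.    -0.055 -0.001]
0.76 40 [ 0.02   0.001 -0.005  0.     0.    -0.001] [ 0.016  0.001 -0.009  0.    -0.055 -0.001]
0.8 40 [ 0.032  0.001 -0.006  0.     0.    -0.001] [ 0.027  0.001 -0.01   0.    -0.055 -0.001]
0.84 40 [ 0.043  0.001 -0.007  0.     0.    -0.001] [ 0.038  0.001 -0.011  0.    -0.055 -0.001]
0.88 40 [ 0.054  0.001 -0.007  0.     0.    -0.001] [ 0.05   0.001 -0.011  0.    -0.055 -0.001]
0.92 40 [ 0.065  0.    -0.007  0.     0.    -0.001] [ 0.061  0.    -0.011  0.    -0.055 -0.001]
0.96 40 [ 0.076  0.    -0.006  0.     0.    -0.001] [ 0.072  0.    -0.01   0.    -0.055 -0.001]
1.0 40 [ 0.087  0.    -0.005  0.     0.    -0.001] [ 0.083  0.    -0.009  0.    -0.055 -0.001]
1.04 40 [ 0.099  0.    -0.003  0.     0.    -0.001] [ 0.094  0.    -0.007  0.    -0.055 -0.001]
1.08 40 [ 0.11   0.    -0.001  0.     0.    -0.001] [ 0.105  0.    -0.005  0.    -0.055 -0.001]
1.12 40 [ 0.12   0.     0.002  0.     0.    -0.001] [ 0.116  0.    -0.002  0.    -0.055 -0.001]
1.16 40 [ 0.131  0.     0.004  0.     0.    -0.001] [ 0.127  0.     0.     0.    -0.055 -0.001]
1.2 40 [ 0.142  0.     0.008  0.     0.    -0.001] [ 0.138  0.     0.004  0.    -0.055 -0.001]
1.24 40 [ 0.152  0.     0.012  0.     0.    -0.001] [ 0.148  0.     0.008  0.    -0.055 -0.001]
```

View pics/side6.png

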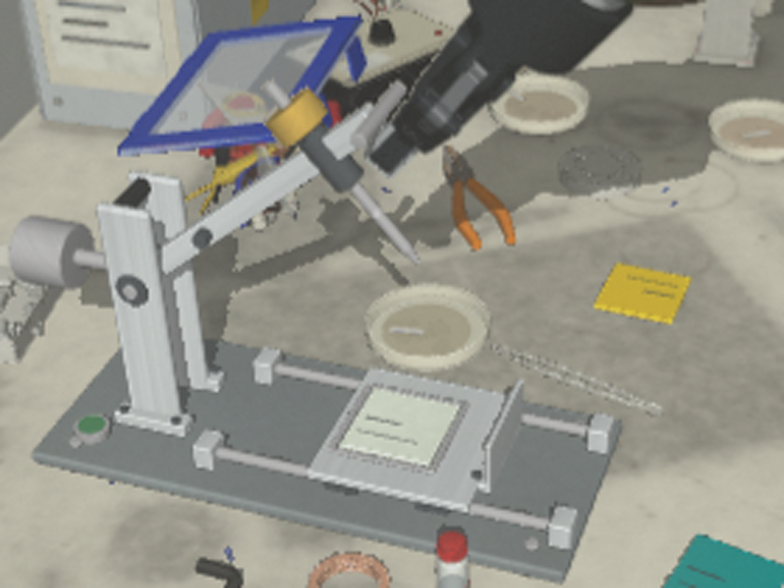

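Request:
jog_arm(deltas=[0.009, 0, -0.004, 0, 0, 0, 1, 0.02, 0, -0.005, 0, 0, 0, 1, 0.032, 0, -0.006, 0, 0, 0, 1, 0.043, 0, -0.007, 0, 0, 0, 1, 0.054, 0, -0.007, 0, 0, 0, 1, 0.065, 0, -0.007, 0, 0, 0, 1, 0.076, 0, -0.006, 0, 0, 0, 1, 0.087, 0, -0.005, 0, 0, 0, 1, 0.095, 0, -0.004, 0, 0, 0, 1, 0.1, 0, -0.003, 0, 0, 0, 1, 0.1, 0, -0.003, 0, 0, 0, 1, 0.1, 0, -0.003, 0, 0, 0, 1])

```text
time_s: 8.28
position: [0.6232, 0.1146, 0.2793]
tool_rot: [[0.766, -0.078, 0.638], [-0.06, -0.997, -0.05], [0.64, -0.0, -0.768]]
ft_force: [-1.3, 0.1, 2.2]
grip_width: 0.0002
```

```bash
python3 look.py pics/side7.png
```

```text
8.2833 [ 1.2251 14.9774 86.6926 -5.7844 38.8125 98.903 ] [0.6232 0.1146 0.2793] [-1.2991  0.0915  2.208 ]
local 0.01191678608893871 0.0003690022323681732 0.2792862734606993
```

View pics/side7.png

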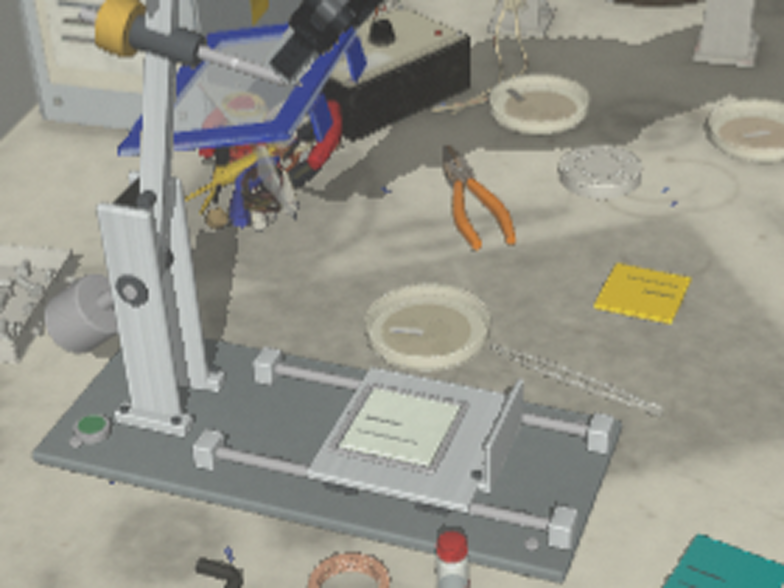

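The beam has tipped over to the stop: it is nearly vertical and the counterweight is low at (85,310). The stylus is just under the fingertips, so I withdraw up first and then back.

Request:
jog_arm(deltas=[0.004, 0, -0.005, 0, 0, 0, 1, 0.008, 0, -0.01, 0, 0, 0, 1, 0.013, 0, -0.015, 0, 0, 0, 1, 0.013, 0, -0.04, 0, 0, 0, 1, 0.013, 0, -0.07, 0, 0, 0, 1, 0.01, 0, -0.1, 0, 0, 0, 1, 0, 0, -0.14, 0, 0, 0, 1, 0, 0, -0.18, 0, 0, 0, 1, 0, 0, -0.22, 0, 0, 0, 1, 0, 0, -0.22, 0, 0, 0, 1])

```text
time_s: 9.17
position: [0.516, 0.1233, 0.4121]
tool_rot: [[0.761, -0.077, 0.645], [-0.06, -0.997, -0.048], [0.646, -0.002, -0.763]]
ft_force: [0.4, 0.6, 0.6]
grip_width: 0.0001
```

```bash
python3 look.py pics/side8.png; python3 - <<'E'
from h import *
im=eyes.get_image("side")[:,:,::-1]; cv2.imwrite("pics/side8f.png",im)
for p in ([-.098,0,.28],[-.098,0,.16]): print(delta(p,0))
E
```

```text
9.1667 [ 2.9647 -0.4561 83.3141 -5.5808 57.2227 98.7246] [0.516  0.1233 0.4121] [0.3962 0.6114 0.6276]
local -0.09563225213431904 0.0009991712642653354 0.41212539647714724
(array([0.5136, 0.1225, 0.28  ]), array([-0.1123,  0.001 ,  0.1267,  0.0001, -0.2214, -0.0008]))
(array([0.5136, 0.1225, 0.16  ]), array([-0.2148,  0.0011,  0.2495,  0.0001, -0.2214, -0.0008]))
```

View pics/side8f.png

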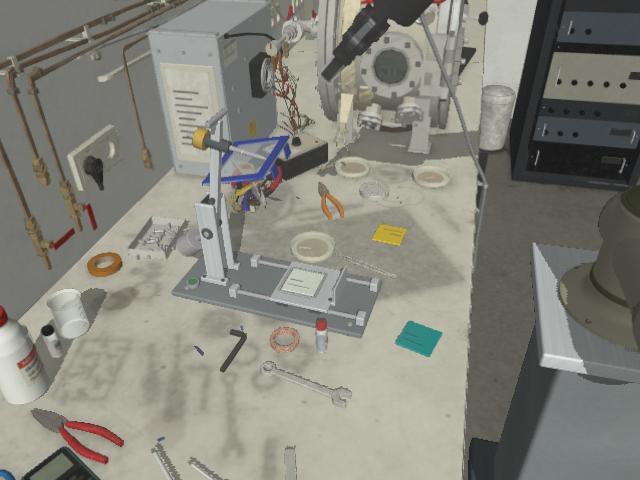

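The beam stands against its stop with the lift bar at (218,117), and the gripper is clear. I turn the tool straight down over the gap between seat and plate.

Request:
jog_arm(deltas=[0, 0, 0, 0, -0.04, 0, 1, -0.01, 0, 0.01, 0, -0.08, 0, 1, -0.02, 0, 0.02, 0, -0.12, 0, 1, -0.04, 0, 0.04, 0, -0.16, 0, 1, -0.06, 0, 0.06, 0, -0.2, 0, 1, -0.08, 0, 0.09, 0, -0.221, 0, 1, -0.112, 0, 0.127, 0, -0.221, 0, 1, -0.14, 0, 0.16, 0, -0.221, 0, 1, -0.17, 0, 0.2, 0, -0.221, 0, 1, -0.215, 0, 0.249, 0, -0.221, 0, 1, -0.215, 0, 0.249, 0, -0.221, 0, 1, -0.215, 0, 0.249, 0, -0.221, 0, 1])

```text
time_s: 10.27
position: [0.5119, 0.123, 0.1562]
tool_rot: [[0.997, -0.078, -0.008], [-0.078, -0.997, 0.0], [-0.008, 0.0, -1.0]]
ft_force: [-0.3, -0.2, 1.0]
grip_width: 0.0002
```

```bash
python3 look.py pics/side9.png; python3 - <<'E'
from h import *
for th in (1.3,1.4): print(th,proj("side",W(T,[[.115-.21*np.cos(th),y,.125+.21*np.sin(th)] for y in(-.032,0,.032)])))
im=eyes.get_image("top")[:,:,::-1]; a=im[90:310,230:430]; cv2.imwrite("pics/top9.png",cv2.resize(a,None,fx=2.7,fy=2.7,interpolation=cv2.INTER_CUBIC))
im=eyes.get_image("side")[:,:,::-1]; a=im[100:180,170:310]; cv2.imwrite("pics/beam9.png",cv2.resize(a,None,fx=5,fy=5,interpolation=cv2.INTER_CUBIC))
for p in ([-.098,0,.09],[-.099,0,.049]): print(delta(p,0))
E
```

```text
10.2667 [ 0.6016 23.6088 84.812   0.0255 72.0639 95.0814] [0.5119 0.123  0.1562] [-0.3176 -0.1671  0.9763]
local -0.09969161308167653 0.00038324455148102364 0.15618146657853815
1.3 [[238.5823 113.3896]
 [229.4201 121.2492]
 [219.6996 129.5825]]
1.4 [[226.4714 109.0916]
 [216.9806 116.7991]
 [206.9126 124.9697]]
(array([0.5136, 0.1225, 0.09  ]), array([-0.0013,  0.001 ,  0.0946, -0.0002, -0.0008, -0.0009]))
(array([0.5126, 0.1226, 0.049 ]), array([-0.0028,  0.0011,  0.1493, -0.0002, -0.0008, -0.0009]))
```

View pics/side9.png

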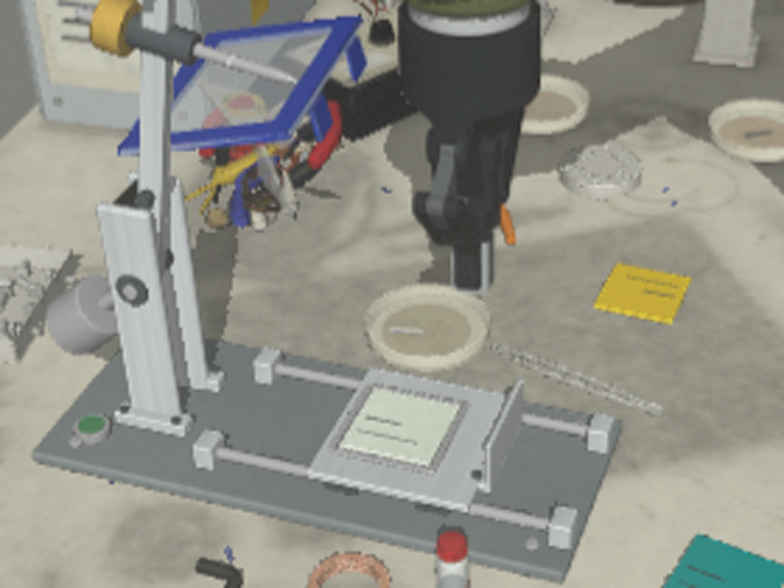

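View pics/beam9.png

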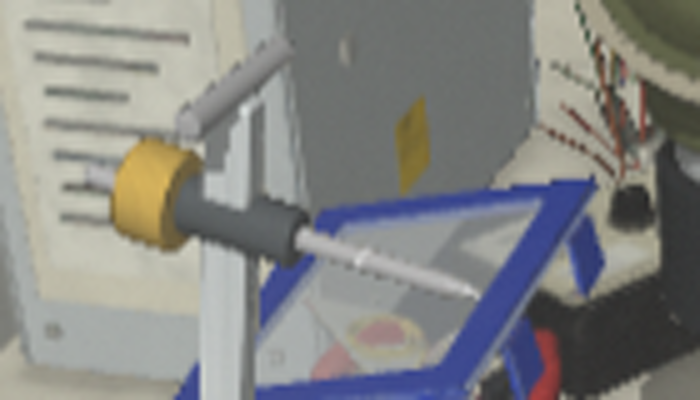

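The bar's centre is at (217.4, 117.0), against a prediction of (217.0, 116.8) at 1.40 rad, so the beam is at its stop. Now I check where the plate face lies.

```bash
python3 - <<'E'
from h import *
X=W(T,[[-.116,.035,.066],[-.116,-.035,.066],[-.120,.035,.066],[-.12,-.035,.066],[-.116,0.035,.034],[-.0845,0,.037]])
print("top crop", (proj("top",X)-[230,90]+.3)*2.7)
print("side9 crop",(proj("side",X)-[160,130]+.3)*2.8)
E
```

```text
top crop [[197.8499 463.571 ]
 [287.5543 469.7665]
 [197.4796 468.6802]
 [287.2253 474.8755]
 [198.3193 467.6424]
 [244.8636 431.0733]]
side9 crop [[481.6143 445.909 ]
 [515.3608 377.389 ]
 [487.9796 447.2505]
 [521.4104 378.5788]
 [481.6586 485.7618]
 [451.2053 436.4889]]
```

View pics/top9.png

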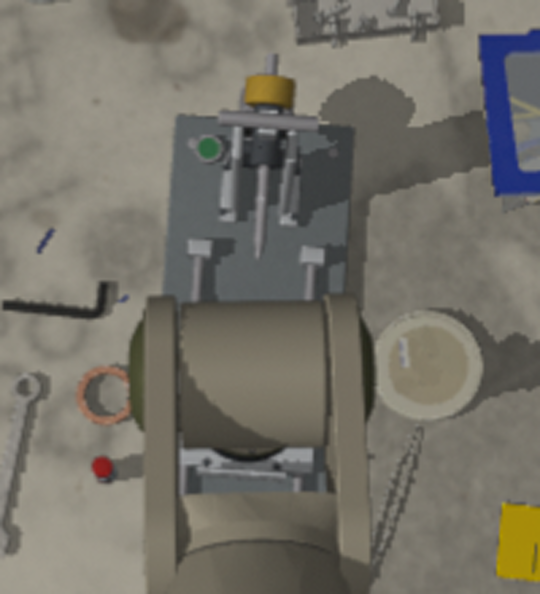

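The prediction (face at tester x = -0.116) matches the plate edge in both crops. I descend in the gap.

```bash
python3 - <<'E'
from h import *
for p in ([-.096,0,.09],[-.096,0,.05]): print(delta(p,0))
E
```

```text
(array([0.5156, 0.1223, 0.09  ]), array([ 0.0014,  0.001 ,  0.0946, -0.0002, -0.0008, -0.0009]))
(array([0.5156, 0.1223, 0.05  ]), array([ 0.0012,  0.0011,  0.148 , -0.0002, -0.0008, -0.0009]))
```

Request:
jog_arm(deltas=[0.003, 0.001, 0.03, 0, 0, 0, 1, 0.003, 0.001, 0.06, 0, 0, 0, 1, 0.003, 0.001, 0.09, 0, 0, 0, 1, 0.003, 0.001, 0.11, 0, 0, 0, 1, 0.003, 0.001, 0.13, 0, 0, 0, 1, 0.003, 0.001, 0.147, 0, 0, 0, 1, 0.003, 0.001, 0.147, 0, 0, 0, 1, 0.003, 0.001, 0.147, 0, 0, 0, 1])

```text
time_s: 11.08
position: [0.5163, 0.1223, 0.0501]
tool_rot: [[0.997, -0.078, 0.001], [-0.078, -0.997, 0.0], [0.001, -0.0, -1.0]]
ft_force: [0.4, -1.3, 0.3]
grip_width: 0.0
```

```bash
python3 look.py pics/side10.png
```

```text
11.0833 [ 0.5225 31.6322 91.9331  0.0271 56.3673 94.9744] [0.5163 0.1223 0.0501] [ 0.3861 -1.257   0.2727]
local -0.09533451748533554 3.377260715999291e-05 0.05012616892095963
```

View pics/side10.png

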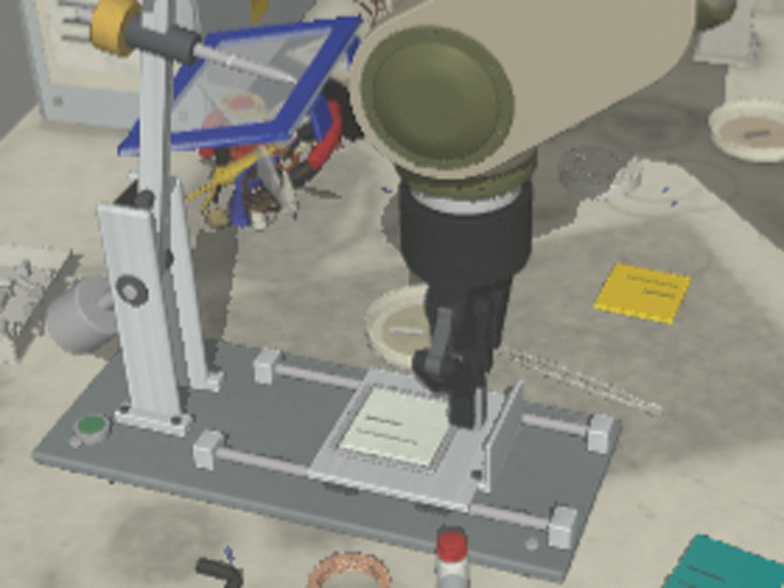

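The fingers are behind the plate at (470,420), clear of the panel. I push gently.

Request:
jog_arm(deltas=[-0.005, 0, 0, 0, 0, 0, 1, -0.01, 0, 0, 0, 0, 0, 1, -0.014, 0, 0, 0, 0, 0, 1, -0.019, 0, 0, 0, 0, 0, 1, -0.025, 0, 0, 0, 0, 0, 1, -0.031, 0, 0, 0, 0, 0, 1, -0.037, 0, 0, 0, 0, 0, 1, -0.043, 0, 0, 0, 0, 0, 1, -0.049, 0, 0, 0, 0, 0, 1, -0.055, 0, 0, 0, 0, 0, 1, -0.061, 0, 0, 0, 0, 0, 1, -0.066, 0, 0, 0, 0, 0, 1])

```text
time_s: 12.13
position: [0.4653, 0.1262, 0.0487]
tool_rot: [[0.997, -0.078, -0.001], [-0.078, -0.997, 0.0], [-0.001, -0.0, -1.0]]
ft_force: [0.5, -0.5, 1.0]
grip_width: -0.0001
```

```bash
python3 look.py pics/side11.png
```

```text
12.1333 [ 1.0529 28.2766 99.6498  0.0242 52.1477 95.5063] [0.4653 0.1262 0.0487] [ 0.5289 -0.5037  1.008 ]
local -0.14646730688404205 3.0956156719223055e-05 0.04874306434361167
```

View pics/side11.png

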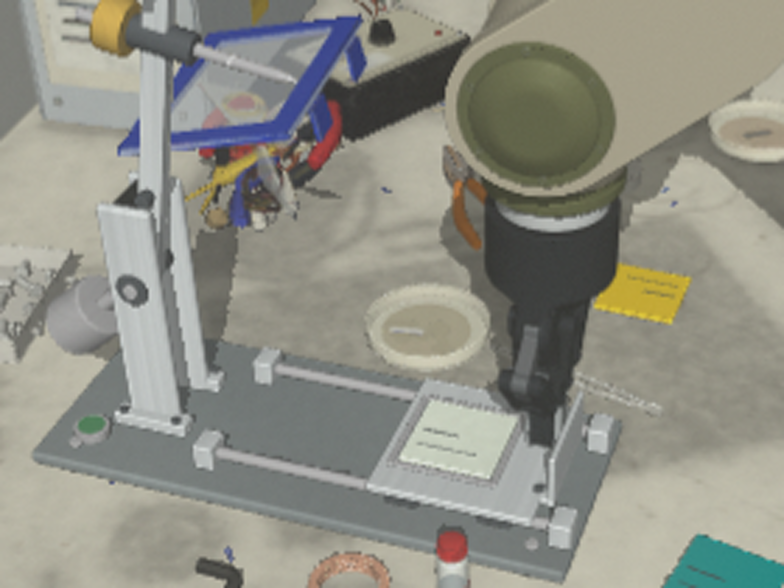

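The platform is moving out with the panel still seated, and the beam is up. I creep towards the stop.

Request:
jog_arm(deltas=[-0.003, 0, 0, 0, 0, 0, 1, -0.005, 0, 0, 0, 0, 0, 1, -0.007, 0, 0, 0, 0, 0, 1, -0.009, 0, 0, 0, 0, 0, 1, -0.009, 0, 0, 0, 0, 0, 1, -0.009, 0, 0, 0, 0, 0, 1])

```text
time_s: 12.68
position: [0.4589, 0.1267, 0.0488]
tool_rot: [[0.997, -0.078, -0.001], [-0.078, -0.997, 0.0], [-0.002, -0.0, -1.0]]
ft_force: [0.2, -0.6, -0.1]
grip_width: 0.0003
```

```bash
python3 look.py pics/side12.png
```

```text
12.6833 [  1.1306  27.8532 100.5745   0.0292  51.6577  95.5803] [0.4589 0.1267 0.0488] [ 0.1512 -0.5513 -0.0755]
local -0.15281797574157507 8.006833960642022e-05 0.04875475471171692
```

Request:
jog_arm(deltas=[-0.002, 0, 0, 0, 0, 0, 1, -0.004, 0, 0, 0, 0, 0, 1, -0.005, 0, 0, 0, 0, 0, 1, -0.005, 0, 0, 0, 0, 0, 1, -0.005, 0, 0, 0, 0, 0, 1])

```text
time_s: 13.15
position: [0.4553, 0.127, 0.0488]
tool_rot: [[0.997, -0.078, -0.001], [-0.078, -0.997, 0.0], [-0.001, -0.0, -1.0]]
ft_force: [0.4, -0.1, -0.6]
grip_width: 0.0001
```

```bash
python3 look.py pics/side13.png
```

```text
13.15 [  1.1747  27.5991 101.1176   0.0279  51.3492  95.6265] [0.4553 0.127  0.0488] [ 0.4326 -0.1237 -0.5954]
local -0.15645632085339842 8.281261208109743e-05 0.04880377956926391
```

View pics/side13.png

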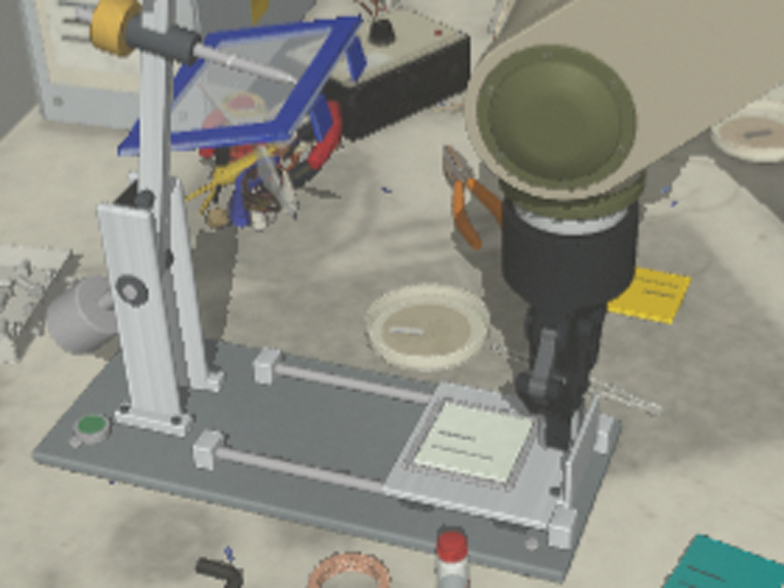

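The force is still low, so the stop has not been reached. I creep on.

Request:
jog_arm(deltas=[-0.0015, 0, 0, 0, 0, 0, 1, -0.003, 0, 0, 0, 0, 0, 1, -0.004, 0, 0, 0, 0, 0, 1, -0.004, 0, 0, 0, 0, 0, 1, -0.004, 0, 0, 0, 0, 0, 1])

```text
time_s: 13.62
position: [0.4553, 0.127, 0.0491]
tool_rot: [[0.997, -0.078, 0.006], [-0.078, -0.997, 0.0], [0.006, -0.001, -1.0]]
ft_force: [10.6, -0.6, -7.7]
grip_width: 0.0001
```

```bash
python3 look.py pics/side14.png
```

```text
13.6167 [  1.1841  27.4465 101.3666   0.0148  50.8606  95.6634] [0.4553 0.127  0.0491] [10.5728 -0.5855 -7.6595]
local -0.1564888123906921 0.00010846785488492772 0.04911699772287099
```

The stop is reached: the position holds at -0.1565 and the force rises to 10.6 N. I back off and lift away.

Request:
jog_arm(deltas=[0.004, 0, 0, 0, 0, 0, 1, 0.01, 0, 0, 0, 0, 0, 1, 0.015, 0, 0, 0, 0, 0, 1, 0.015, 0, -0.02, 0, 0, 0, 1, 0.015, 0, -0.06, 0, 0, 0, 1, 0.015, 0, -0.1, 0, 0, 0, 1, 0.01, 0, -0.15, 0, 0, 0, 1, -0.04, 0, -0.18, 0, 0, 0, 1, -0.09, 0, -0.2, 0, 0, 0, 1, -0.12, 0.03, -0.22, 0, 0, 0, 1, -0.12, 0.08, -0.22, 0, 0, 0, 1, -0.12, 0.13, -0.22, 0, 0, 0, 1])

```text
time_s: 14.67
position: [0.354, 0.0368, 0.2149]
tool_rot: [[0.997, -0.074, 0.001], [-0.074, -0.997, -0.0], [0.001, -0.0, -1.0]]
ft_force: [1.7, -0.7, -0.9]
grip_width: -0.0003
```

Request:
jog_arm(deltas=[0, 0.05, 0, 0, 0, 0, 1, 0, 0.1, 0, 0, 0, 0, 1, 0, 0.15, 0, 0, 0, 0, 1, 0, 0.2, 0, 0, 0, 0, 1, 0, 0.2, 0, 0, 0, 0, 1, 0, 0.2, 0, 0, 0, 0, 1])

```text
time_s: 15.17
position: [0.3432, -0.114, 0.2137]
tool_rot: [[0.997, -0.082, -0.002], [-0.082, -0.997, 0.001], [-0.002, -0.001, -1.0]]
ft_force: [-0.1, 0.7, -0.7]
grip_width: 0.0004
```

```bash
python3 - <<'E'
from h import *
s=env.observe(); print(s["time_s"],s["position"],s["ft_force"])
for n in("side","top"):
    im=eyes.get_image(n)[:,:,::-1]; cv2.imwrite(f"pics/{n}15f.png",im)
    a,f=(im[90:310,230:430],2.7) if n=="top" else (im[170:350,160:400],3.3)
    cv2.imwrite(f"pics/{n}15.png",cv2.resize(a,None,fx=f,fy=f,interpolation=cv2.INTER_CUBIC))
X=W(T,[[-.166,.035,.066],[-.166,-.035,.066],[-.17,.035,.066],[-.17,-.035,.066],[-.1,0,.038]])
print("top crop", (proj("top",X)-[230,90]+.3)*2.7)
print("side crop",(proj("side",X)-[160,170]+.3)*3.3)
E
```

```text
15.1667 [ 0.3432 -0.114   0.2137] [-0.1297  0.7185 -0.7356]
top crop [[193.1904 527.7882]
 [283.4236 533.9815]
 [192.8147 532.9595]
 [283.0913 539.1526]
 [243.564  450.2015]]
side crop [[662.7047 413.5843]
 [697.6962 330.544 ]
 [670.4375 415.2155]
 [705.0339 331.9876]
 [559.1868 386.7676]]
```

View pics/side15f.png

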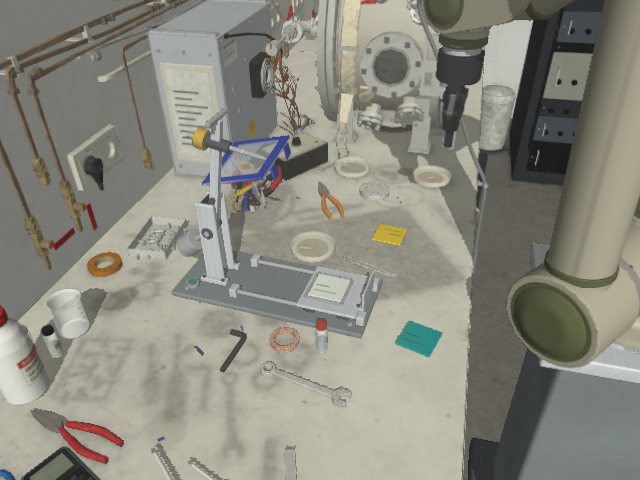

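View pics/top15.png

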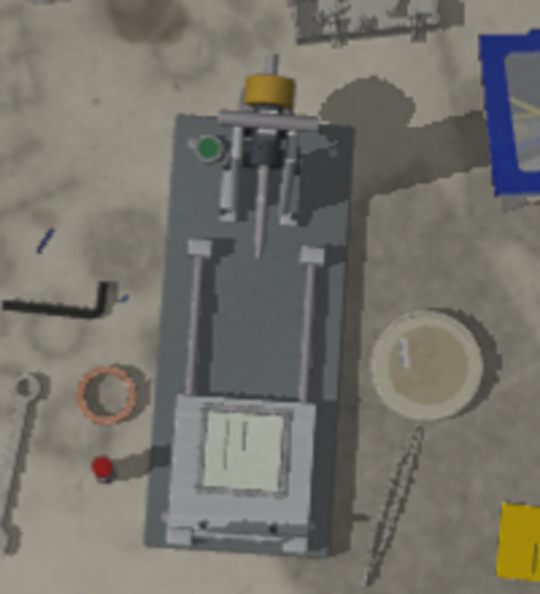

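View pics/side15.png

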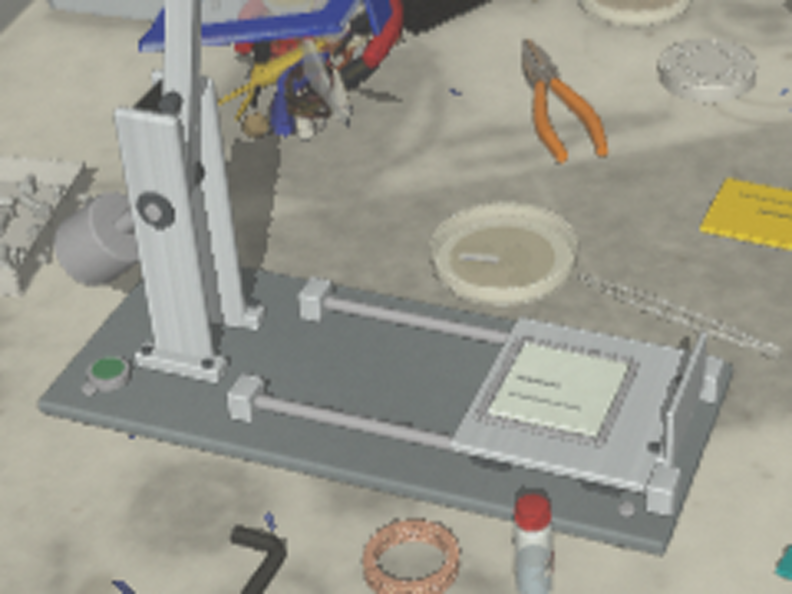

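The platform is against the front blocks, with the plate edge where 0.050 m predicts. The panel is in its pocket, the beam is at its stop, the neighbouring things have not moved, and the arm is clear. I let the arm settle and hand in.

Request:
jog_arm(deltas=[0, 0, 0, 0, 0, 0, 1, 0, 0, 0, 0, 0, 0, 1, 0, 0, 0, 0, 0, 0, 1])

```text
time_s: 15.52
position: [0.3437, -0.1117, 0.2139]
tool_rot: [[0.997, -0.076, -0.001], [-0.076, -0.997, 0.0], [-0.001, -0.0, -1.0]]
ft_force: [0.2, -0.3, -0.4]
grip_width: -0.0003
```

```bash
python3 -c "
from rig import close_job
print(close_job())"
```

```text
the job is handed in; nothing more can be done
None
```

I raised the beam with the shut fingers under its lift bar until it tipped over to its stop. I then pushed the platform out by its upright plate to its front stop, and handed the job in at about 15.5 s; no verdict was reported.

**Last checks:**
- **Beam:** before the push, the lift bar was within 1 px of where 1.40 rad predicts. In the final picture the beam is still up.
- **Platform:** the plate's edge in the last pictures agrees with 0.050 m, judged by eye. The push force rose to about 10 N at the stop.
- **Panel and surroundings:** the panel lies in its seat. The vial, hex key, spanner, gaskets, petri dish and tweezers look unmoved.
- **Arm:** it is clear of everything, with the force reading near zero.

**What did not go to plan:**
- **Wrist limit:** the first approach at 35° tilt ran into the lower limit of joint 5 (reading 10.07° against 9.98°). It stopped about 14 mm short, so I went in at 25° and increased the tilt on the way up.
- **Stylus contact:** when the beam tipped over, the stylus probably came to rest lightly against the fingertips (about 2 N). I withdrew upwards, and the beam then stood at its stop.

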